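# Back the vial carousel up one notch

## Robot

A 7-joint arm with a two-finger parallel gripper is mounted at the origin on the work surface. World frame = base frame: x ahead of the robot, y to its left, z up, the work surface at z = 0. Lengths are in m, angles in rad, forces in N, time in s.
With the tool pointing down it reaches from about 0.35 to 0.9 m from the base axis. Payload 7.2 kg.
Tool frame: the origin (TCP) lies at the very end of the fingers, on their centre line; the grasp point (between the pads) lies env.hold_point_z behind it (env.hold_point_z is the distance from the TCP to the grasp point, in m); z points along the fingers, y is the line along which they close (so a half turn about z gives the same grasp; the last joint's range is limited). The gripper opens to 85 mm and grips with 20 to 120 N. Pads are 22 mm wide; open, the fingers measure 114 mm over their backs; the gripper's body (76 mm by 85 mm) begins 54 mm behind the grasp point. The pads swing forward as they close: fully open they stand 13 mm farther back than shut.
Start: joints at [1.142, 0.411, -0.013, 1.596, 0.006, 1.134, -0.082], TCP at [0.221, -0.585, 0.231] pointing down, gripper open.
Joint ranges: [-2.95, 2.95], [-0.29, 1.99], [-1.47, 1.44], [0.14, 2.54], [-1.03, 4.17], [0.13, 1.85], [-2.86, 2.86]. Speed limits (rad/s): [2.39, 2.39, 3.01, 3.01, 3.14, 3.14, 3.14].

## Interface

Orientations are given as a unit quaternion [x, y, z, w].
In Python, from plant import env gives the robot as it stands. The module is installed in compiled form; this text tells all that it offers.
- The arm moves only by the tool carry_out, never from a script. Its argument "deltas" is a list of rows, each a list of 7 numbers: the shift along the tool's x, y, z in mm, then the turn, a rotation vector about the tool's x, y, z in degrees, then the opening in per cent of the stroke, from 0 (shut) to 100 (fully open). A call has 1 to 12 rows; each row is the pose to reach, as a shift and turn from the pose commanded when the call began, along the tool's axes at that moment; what a row does not reach only later rows make up. A row lasts 1/8 s, in which the tool goes at most 62.5 mm and 10.7 degrees, less where a joint would pass 70% of its speed; a pose out of reach is approached as far as the arm can. A call with a gripper value outside its range is refused whole. The fingers move at their own pace and stop on an object; "force" is the grip in N (left out, the last holds). Time passes only in rows, so rows that repeat a pose let the fingers close. It gives the time, the measured TCP pose, the force, the opening and the grip force at its end, in the units of the state.
- env.state(): the state, without advancing time (a new reading comes with each control period).
- env.read_camera(name): name is "scene" or "top" or "wrist"; returns a dict with "color" (480x640x3 uint8, red, green, blue), "range_z" (480x640 float32, m along the optical axis (not along the pixel's ray), 0 where there is no reading), "fov_y" (degrees; the focal length in pixels is half the picture's height over the tangent of half this angle, whatever the lens; pixels are square), "cx", "cy" (the principal point, pixels), "cam_to_world" (4x4, takes a point from camera to world coordinates). Camera axes: x right, y down, z forward; pixel columns grow to the right and rows downward; lengths in m; the calibration is good to about 2 mm. A picture is of the moment at which its call begins.
- env.job_done(): hands the job in; it is judged then, once.
Trained networks look in a picture, given as the dict that the camera call returned (one of the last four; its "shot" number tells which), for a name from the list of things; names that differ only in an ending like _2 or _b are one class to them, and where a whole thing is asked for, a point or a joint stands for the part that bears it (a point fixed in the world has none). Each returns a list of dicts, best first, with "score" (0 to 1); they miss things now and then, are a little off and sometimes report something else, mostly with a low value. They report only what shows in the picture. A call takes as long as a camera call.
- env.spot_in(picture, label): "bbox" ([left, top, right, bottom] in pixels, round what is visible of it).
The state is a dict: "time": time; "joint_pos": joint angles; "joint_vel": joint speeds; "joint_torque": joint torques, N m; "eef_pos": TCP position; "ee_rot": TCP orientation; "force": force on the tool from outside, world axes, zero at the start; "ft_torque": the same for the moment, N m; "gripper_width": finger opening in m; "gripper_force": force on a finger pad.
Only numpy, scipy, OpenCV 4.12 (cv2) and the standard library are available. Lean on these libraries where they do the work, as an engineer would, in place of code of your own. Each camera call takes 0.05 s, during which the arm holds its last target. There are 200 camera calls.

## Task

The vial carousel has been fed one station too far. With a fingertip lift the ratchet pawl clear of the notches by its thumb tab, push the wheel backward (clockwise from above) by one notch using one of its upright pegs, then press the pawl fully down into that notch. Push gently throughout, pick nothing up, and leave the loose vials and other things around it where they are.

Things in the scene. Friction and masses are not known exactly. Their poses are not given: they have to be found in the camera images.
- carousel: the indexing carousel, bolted down; its place and yaw differ from run to run. Origin: centre of the underside of its white base plate (270 mm along its x, 300 mm along its y, 14 mm thick), on the bench; the wheel's upright axis passes through it. Own z up; the pawl stands over the wheel's rim on its -x side.
- wheel (a joint): turn of the wheel, rad: positive = forward (anticlockwise from above), negative = backward. Starts at 0.06 to 0.22. At 0 an upright tooth face just touches the pawl's nose; the nose fits down in the starting notch from 0 to 0.27 and in the notch one back from -0.628 to -0.358 (middle -0.49). Light friction, about 2 N at the pegs; it stays where it is left and has no detent but the pawl.
- wheel_top (a point): centre of the flat top of the wheel, 40 mm above the bench: a grey drum 220 mm across. Five capped vials are clamped in it, 42 mm from the axis, 18 mm tall above its top; a hub 36 mm across, 12 mm tall is in the middle.
- tooth (a point): top of one of the ten equal ratchet teeth on the wheel's rim (turns with it): aluminium wedges 95 to 109 mm from the axis, 14 mm tall, crest 54 mm above the bench, every 36 degrees (0.628 rad). Each has an upright face at its clockwise end and a ramp falling anticlockwise over 15 degrees; the flat 21 degrees from ramp foot to the next upright face is the notch.
- pawl (a joint): swing of the steel ratchet pawl, rad: 0 = fully down, nose in a notch; grows as the nose rises; hard stop at 1.3. The nose clears the teeth above about 0.25. The hinge is stiff: the pawl stays at whatever angle it is left (about 2 N at the tab moves it, 1.5 N down on the nose lowers it). Down, it stops the wheel from going backward.
- pawl_pivot (a point): centre of the pawl's hinge, 62 mm above the bench, 104 mm from the wheel axis to the carousel's -x and 70 mm to its +y; hinge line along the carousel's x, carried by an aluminium post 74 mm tall on the outer (-x) side. The pawl is a bar 12 mm wide, 9 mm thick, running 70 mm from the hinge to the carousel's -y, level when down (its top 66.5 mm above the bench).
- pawl_tab (a point): middle of the top edge of the pawl's thumb tab: a plate 22 mm wide (along the carousel's x), 5 mm thick, standing up 46 mm from the bar next to the hinge, leaning a little to the nose side; 108 mm above the bench with the pawl down. Pushing the tab from its nose side towards the hinge (the carousel's +y) swings the nose up.
- pawl_nose (a point): top of the pawl's nose, middle of a block 10 mm long and 12 mm wide at the bar's end, 65 mm from the hinge; 66 mm above the bench with the pawl down. The block reaches 24 mm below this point. Pushing down here lowers the pawl.
- peg0 (a point): middle of an upright steel finger peg on the wheel, 12 mm across, standing from 40 to 86 mm above the bench, 76 mm from the axis; the point is 63 mm above the bench. It turns with the wheel; the five pegs are 72 degrees apart.
- peg1 (a point): middle of an upright steel finger peg on the wheel, 12 mm across, standing from 40 to 86 mm above the bench, 76 mm from the axis; the point is 63 mm above the bench. It turns with the wheel; the five pegs are 72 degrees apart.
- peg2 (a point): middle of an upright steel finger peg on the wheel, 12 mm across, standing from 40 to 86 mm above the bench, 76 mm from the axis; the point is 63 mm above the bench. It turns with the wheel; the five pegs are 72 degrees apart.
- peg3 (a point): middle of an upright steel finger peg on the wheel, 12 mm across, standing from 40 to 86 mm above the bench, 76 mm from the axis; the point is 63 mm above the bench. It turns with the wheel; the five pegs are 72 degrees apart.
- peg4 (a point): middle of an upright steel finger peg on the wheel, 12 mm across, standing from 40 to 86 mm above the bench, 76 mm from the axis; the point is 63 mm above the bench. It turns with the wheel; the five pegs are 72 degrees apart.
- vial_a: small capped glass vial, 22 mm across, 45 mm tall, loose, standing on the white base plate beside the pawl's nose end; origin at the centre of its underside; leave it alone
- vial_b: small capped glass vial, 22 mm across, 45 mm tall, loose, standing on a far corner of the base plate; origin at the centre of its underside; leave it alone
- vial_c: small capped glass vial, 22 mm across, 45 mm tall, loose, standing on the other far corner of the base plate; origin at the centre of its underside; leave it alone
- stopper: rubber stopper, 22 mm across, 18 mm tall, loose, standing on the base plate near the pawl post; origin at the centre of its underside; leave it alone
- beaker: empty glass beaker, 66 mm across, 85 mm tall, on the bench beside the carousel; origin at the centre of its underside; leave it alone
- reagent: amber reagent bottle, 60 mm across, 130 mm tall, on the bench beside the carousel; origin at the centre of its underside; leave it alone
- spatula: narrow steel lab spatula, 170 mm long, 14 mm wide, lying on the bench to the right; origin at the middle of its length, at the underside; leave it alone
- tipbox: open blue divided box, 85 x 120 x 45 mm, on the bench to the left; origin at the centre of its underside; leave it alone

How it is judged:
On the way, in this order (a step that is already met when the one before it is completed fails the run):
1. the pawl is lifted clear while the wheel is still in its starting notch (value of joint pawl above 0.25 rad and value of joint wheel above -0.05 rad), for 0.1 s.
2. the wheel is turned back one notch with the pawl still lifted (value of joint pawl above 0.2 rad and value of joint wheel between -0.6483 and -0.3483 rad), for 0.1 s.
3. the pawl is down in the new notch (value of joint pawl below 0.06 rad and value of joint wheel between -0.6483 and -0.3483 rad), for 0.2 s.
At the end, for the whole second after the job is handed in: The wheel is at rest exactly one notch back from where it started (joint between -0.65 and -0.35 rad) and the pawl is down in that notch (joint below 0.06 rad) (all of step 3 and velocity of joint wheel between -0.05 and 0.05 rad/s); the robot touches nothing.
It fails at once if the carousel, its wheel or pawl is pushed hard or pinched (fingers press on it with more than 30 N) (contact force between the fingers and carousel above 30 N).
It fails at once if the wheel is pushed back two notches (value of joint wheel below -0.9766 rad).
It fails at once if a loose thing is shifted or lifted by more than 15 mm, or knocked over (distance of any of vial_a, vial_b, vial_c, stopper, beaker, reagent, spatula, tipbox from where it was at the start of the episode above 0.015 m or angle between any of vial_a, vial_b, vial_c, stopper, beaker, reagent, spatula, tipbox's own z axis and vertical above 0.5 rad).
It also fails if it takes over 67 s, if anything falls off the work surface, if the arm or the gripper's body presses on something with over 40 N, if the wrist force passes 120 N, or if a joint passes its speed limit or range.

## Working session

There is one attempt and no reset: what is moved stays moved. The work goes in short steps, Python scripts to look and compute and a tool call to move; the robot and the scene stay as the last step left them, time stands still between calls to the robot, and variables do not carry over. Pictures are saved under pics/ and viewed, at most 10 in all, crops included, and the job is handed in when it is done.

Besides the shell and the picture viewer there is one more tool, called after "Request:" by a JSON object that holds its "fn" and its "kwargs". carry_out: Moves the arm, as the interface text tells. Its arguments: {"type":"object","properties":{"deltas":{"type":"array","items":{"type":"array","items":{"type":"number"}}},"force":{"type":"number"}},"required":["deltas"]}

```bash
mkdir -p pics; cat > h.py <<'E'
import numpy as np, cv2
from plant import env
def shot(name,fn=None):
    p=env.read_camera(name)
    if fn: cv2.imwrite('pics/'+fn,cv2.cvtColor(p['color'],cv2.COLOR_RGB2BGR))
    return p
def ray(p,u,v):
    f=240/np.tan(np.radians(p['fov_y'])/2)
    return np.array([(u-p['cx'])/f,(v-p['cy'])/f,1.])
def at_z(p,u,v,z):
    T=np.array(p['cam_to_world']);d=T[:3,:3]@ray(p,u,v);o=T[:3,3]
    return o+d*(z-o[2])/d[2]
def proj(p,X):
    T=np.array(p['cam_to_world']);f=240/np.tan(np.radians(p['fov_y'])/2)
    c=T[:3,:3].T@(np.array(X)-T[:3,3]);return c[0]/c[2]*f+p['cx'],c[1]/c[2]*f+p['cy']
def cloud(p):
    v,u=np.mgrid[:480,:640];f=240/np.tan(np.radians(p['fov_y'])/2);z=p['range_z']
    c=np.stack([(u-p['cx'])/f*z,(v-p['cy'])/f*z,z],-1);T=np.array(p['cam_to_world'])
    return c@T[:3,:3].T+T[:3,3]
E
python3 - <<'E'
from h import *
s=env.state();print(s['eef_pos'],s['ee_rot'],s['time'],env.hold_point_z)
for n in('top','scene'):
    p=shot(n,n+'1.png');print(n,np.round(p['cam_to_world'],3).tolist(),p['fov_y'])
    for l in('wheel_top','pawl_pivot','pawl_tab','pawl_nose','peg0','tooth','vial_a','stopper','beaker','reagent'):
        for r in env.spot_in(p,l)[:6]: print(l,np.round(r['bbox']),round(r['score'],2))
E
```

```text
[ 0.22040031 -0.58431374  0.23045139] [ 9.83773137e-01  1.79415035e-01 -2.17595813e-04 -7.82210143e-04] 0.0 0.0187
top [[0.006, -0.982, 0.19, 0.313], [-1.0, -0.006, -0.003, 0.017], [0.004, -0.19, -0.982, 1.426], [0.0, 0.0, 0.0, 1.0]] 48.39353269814432
wheel_top [299. 200. 384. 282.] 0.87
pawl_pivot [309. 272. 340. 281.] 0.56
pawl_tab [308. 271. 340. 279.] 0.67
pawl_nose [310. 274. 340. 280.] 0.44
peg0 [298. 201. 379. 286.] 0.86
tooth [297. 199. 383. 284.] 0.75
vial_a [383. 281. 394. 287.] 0.58
vial_a [379. 196. 391. 207.] 0.43
stopper [282. 264. 296. 276.] 0.6
beaker [446. 283. 478. 311.] 0.79
beaker [296. 200. 380. 284.] 0.71
beaker [310. 271. 342. 280.] 0.65
reagent [162. 228. 190. 255.] 0.67
scene [[0.534, 0.651, -0.539, 1.042], [0.845, -0.413, 0.338, -0.318], [-0.002, -0.636, -0.771, 0.781], [0.0, 0.0, 0.0, 1.0]] 56.71388077472657
wheel_top [242. 220. 348. 311.] 0.58
wheel_top [118. 325. 162. 392.] 0.37
pawl_pivot [271. 196. 302. 228.] 0.68
pawl_tab [272. 193. 303. 228.] 0.82
pawl_nose [272. 193. 307. 229.] 0.73
peg0 [246. 217. 347. 313.] 0.55
vial_a [210. 238. 222. 262.] 0.76
vial_a [370. 261. 384. 282.] 0.7
vial_a [430. 147. 464. 206.] 0.6
vial_a [261. 321. 273. 340.] 0.57
stopper [324. 211. 335. 223.] 0.48
beaker [ 94. 249. 140. 298.] 0.98
reagent [428. 145. 467. 202.] 0.58
reagent [263. 324. 274. 339.] 0.15
```

```bash
python3 - <<'E'
import cv2,numpy as np
a=cv2.imread('pics/top1.png')[180:310,250:410];b=cv2.imread('pics/scene1.png')[175:350,190:400]
a=cv2.resize(a,(400,325),interpolation=3);b=cv2.resize(b,(400,333),interpolation=3)
cv2.imwrite('pics/c1.png',np.hstack([cv2.copyMakeBorder(a,0,8,0,0,0),b]))
E
```

```text
(no output)
```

View pics/c1.png

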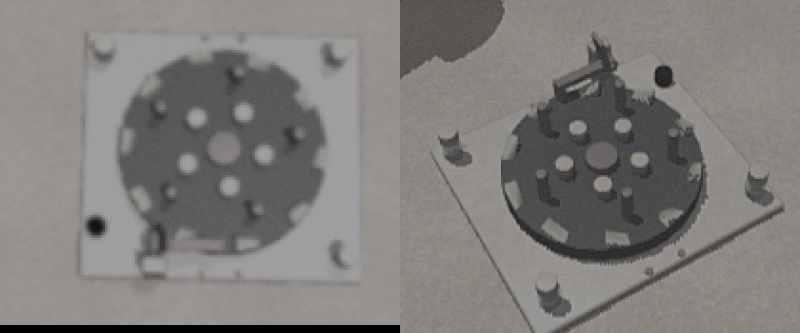

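View pics/top1.png

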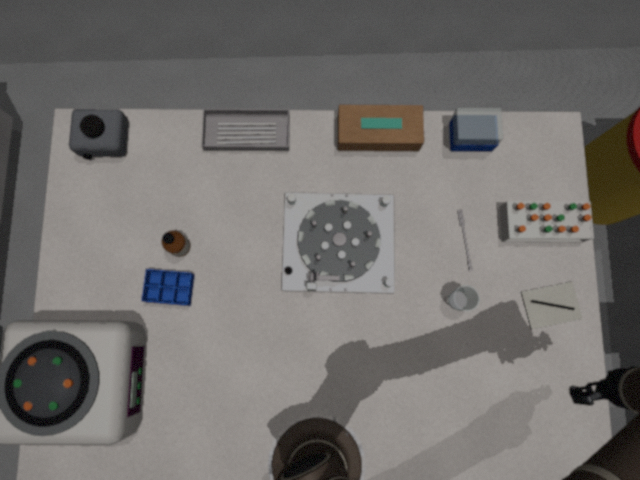

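```bash
python3 - <<'E'
from h import *
p=shot('top');P=cloud(p);Z=P[...,2]
box=np.zeros((480,640),bool);box[185:305,270:405]=1
m=box&(Z>.0075)&(Z<.12)
m=cv2.morphologyEx(m.astype(np.uint8),cv2.MORPH_OPEN,np.ones((5,5)))>0
f=box&(Z>.009)&(Z<.019)&m
q=P[f][:,:2];r=cv2.minAreaRect((q*1000).astype(np.float32));print('plate',r,len(q))
for n,uv,z in(('hub',(339.5,239.5),.052),('plateL',(284,194),.014),('UR',(393,195),.014),('LL',(283,290),.014),('LR',(393.5,293),.014)):print(n,at_z(p,*uv,z))
w=env.read_camera('wrist');T=np.array(w['cam_to_world']);s=env.state()
from scipy.spatial.transform import Rotation as R
r=R.from_quat(s['ee_rot']);print('cam in tool',r.inv().apply(T[:3,3]-s['eef_pos']),(r.inv().as_matrix()@T[:3,:3]).round(2),w['fov_y'])
print(r.as_matrix().round(3))
E
```

```text
plate ((565.4678955078125, -55.58270263671875), (299.4517517089844, 269.9540100097656), 89.08137512207031) 4540
hub [ 0.56313052 -0.05681763  0.052     ]
plateL [0.69535992 0.09222179 0.014     ]
UR [ 0.69456485 -0.20551396  0.014     ]
LL [0.43371526 0.09068869 0.014     ]
LR [ 0.42760362 -0.20073395  0.014     ]
cam in tool [ 0.07795238  0.00015018 -0.14273174] [[-0.   -0.95 -0.31]
 [ 1.    0.   -0.  ]
 [ 0.   -0.31  0.95]] 58.22887786950626
[[ 0.936  0.353  0.   ]
 [ 0.353 -0.936 -0.   ]
 [-0.     0.    -1.   ]]
```

Request:
{"fn": "carry_out", "kwargs": {"deltas": [[50,-37,-40,0,0,3,0],[509,-372,-70,0,0,21.6,0],[509,-372,-70,0,0,21.6,0],[509,-372,-70,0,0,21.6,0],[509,-372,-70,0,0,21.6,0],[509,-372,-70,0,0,21.6,0],[509,-372,-70,0,0,21.6,0],[509,-372,-70,0,0,21.6,0],[509,-372,-70,0,0,21.6,0],[509,-372,-70,0,0,21.6,0],[509,-372,-70,0,0,21.6,0],[509,-372,-70,0,0,21.6,0]]}}

```text
time: 2.7
eef_pos: [0.5657, -0.0561, 0.301]
ee_rot: [1.0, -0.007, -0.0, -0.0]
force: [-0.3, -0.6, -0.2]
gripper_width: -0.0001
gripper_force: 0.0
```

Request:
{"fn": "carry_out", "kwargs": {"deltas": [[0,0,0,0,0,0,0],[0,0,0,0,0,0,0]]}}

```text
time: 2.95
eef_pos: [0.5649, -0.0591, 0.3014]
ee_rot: [1.0, -0.01, -0.0, 0.0]
force: [-0.2, 0.3, 0.6]
gripper_width: 0.0002
gripper_force: 0.0
```

```bash
python3 - <<'E'
from h import *
p=shot('wrist','w1.png');s=env.state();print(s['eef_pos'],s['ee_rot'],s['time'])
np.savez('w1.npz',T=p['cam_to_world'],fov=p['fov_y'],c=[p['cx'],p['cy']],Z=p['range_z'])
for l in('wheel_top','pawl_tab','pawl_nose','peg0'):
    for r in env.spot_in(p,l)[:6]: print(l,np.round(r['bbox']),round(r['score'],2))
P=cloud(p)
# tab: highest points near pawl
m=(P[...,2]>.075)&(P[...,2]<.115)
n,lab,st,ce=cv2.connectedComponentsWithStats(m.astype(np.uint8))
for i in range(1,n):
    if st[i,4]>15:
        q=P[lab==i];print(st[i],q.mean(0).round(4),q.min(0).round(4),q.max(0).round(4))
E
```

```text
[ 0.56497072 -0.05878408  0.30141255] [ 9.99955905e-01 -9.38520270e-03 -5.02680063e-06  3.25949074e-04] 3.0
wheel_top [200.  63. 431. 295.] 0.77
pawl_tab [238. 284. 320. 333.] 0.94
pawl_nose [238. 284. 319. 333.] 0.88
peg0 [201.  63. 436. 294.] 0.98
peg0 [237. 282. 322. 332.] 0.58
peg0 [576. 290. 640. 379.] 0.15
[326  97  15  16 179] [ 0.64   -0.0715  0.0858] [ 0.6341 -0.0768  0.0754] [ 0.6455 -0.0657  0.0889]
[229 147  16  15 191] [0.6024 0.0084 0.0851] [0.5967 0.0033 0.0763] [0.6078 0.0148 0.0878]
[398 175  16  16 187] [ 0.5757 -0.1317  0.0848] [ 0.5696 -0.1379  0.0755] [ 0.5809 -0.1266  0.0877]
[250 246  15  16 179] [ 0.5148 -0.0026  0.0843] [ 0.5083 -0.0079  0.0753] [0.5194 0.0036 0.0878]
[348 262  14  16 175] [ 0.4981 -0.0894  0.0844] [ 0.4907 -0.0952  0.0751] [ 0.5027 -0.0837  0.0881]
[247 293  10  39 249] [0.4659 0.0027 0.1006] [ 0.4391 -0.0018  0.0751] [0.4739 0.013  0.1107]
[240 316   9  12  26] [0.444  0.0163 0.0753] [0.4373 0.0117 0.075 ] [0.4491 0.0191 0.0761]
[611 317  29  62 663] [ 0.4131 -0.3489  0.0818] [ 0.3786 -0.3742  0.075 ] [ 0.4406 -0.3392  0.0873]
```

View pics/w1.png

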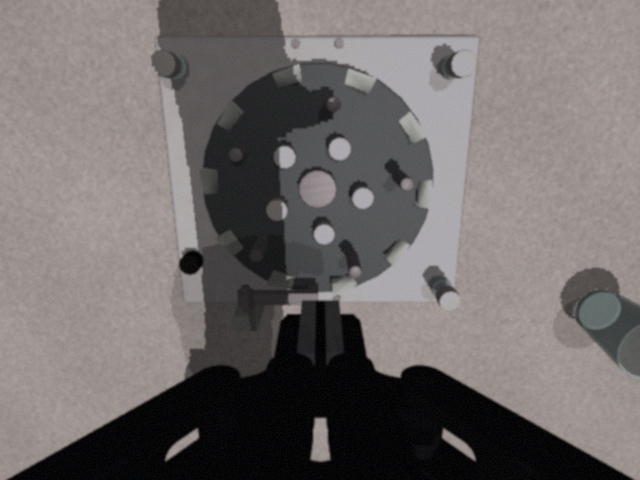

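Request:
{"fn": "carry_out", "kwargs": {"deltas": [[-51,-8,75,0,0,0,0],[-102,-17,130,0,0,0,0],[-102,-17,170,0,0,0,0],[-102,-17,200,0,0,0,0],[-102,-17,209,0,0,0,0],[-102,-17,209,0,0,0,0],[-102,-17,209,0,0,0,0]]}}

```text
time: 4.08
eef_pos: [0.4655, -0.0384, 0.0939]
ee_rot: [1.0, -0.008, 0.001, 0.0]
force: [-0.8, -0.1, 0.6]
gripper_width: -0.0002
gripper_force: 0.0
```

```bash
python3 - <<'E'
from h import *
s=env.state();print(s['eef_pos'],s['ee_rot'],s['force'],s['time'])
p=shot('scene','s2.png');w=shot('wrist')
P=cloud(w);r=P[(abs(P[...,0]-s['eef_pos'][0])<.05)&(abs(P[...,1]-s['eef_pos'][1])<.1)&(P[...,2]>.085)&(P[...,2]<.125)]
for a in np.arange(-.08,.08,.004):
    q=r[abs(r[:,1]-a)<.002]
    if len(q):print(round(a,3),len(q),q.min(0).round(3),q.max(0).round(3))
a=cv2.imread('pics/s2.png')[150:330,200:380];b=cv2.cvtColor(w['color'],4)[200:480,180:460]
cv2.imwrite('pics/c2.png',np.hstack([cv2.resize(a,(400,400)),cv2.resize(b,(400,400))]))
E
```

```text
[ 0.46550118 -0.03844893  0.09385886] [ 9.99965231e-01 -8.20682430e-03  1.47613137e-03  7.36151006e-05] [-0.77431337 -0.05639807  0.56327644] 4.075
-0.052 265 [ 0.471 -0.052  0.1  ] [ 0.473 -0.05   0.125]
-0.048 478 [ 0.471 -0.05   0.1  ] [ 0.473 -0.046  0.125]
-0.044 452 [ 0.471 -0.046  0.098] [ 0.477 -0.042  0.125]
-0.04 504 [ 0.475 -0.042  0.098] [ 0.477 -0.038  0.125]
-0.036 490 [ 0.475 -0.038  0.098] [ 0.477 -0.034  0.125]
-0.032 424 [ 0.471 -0.034  0.098] [ 0.477 -0.03   0.125]
-0.028 470 [ 0.471 -0.03   0.099] [ 0.473 -0.026  0.125]
-0.024 75 [ 0.472 -0.026  0.105] [ 0.473 -0.025  0.125]
-0.008 44 [ 0.511 -0.008  0.085] [ 0.515 -0.006  0.087]
-0.004 195 [ 0.508 -0.006  0.085] [ 0.515 -0.002  0.088]
0.0 1000 [ 0.453 -0.002  0.085] [0.515 0.002 0.11 ]
0.004 526 [0.453 0.002 0.085] [0.515 0.006 0.11 ]
0.008 32 [0.473 0.006 0.085] [0.474 0.008 0.094]
```

View pics/c2.png

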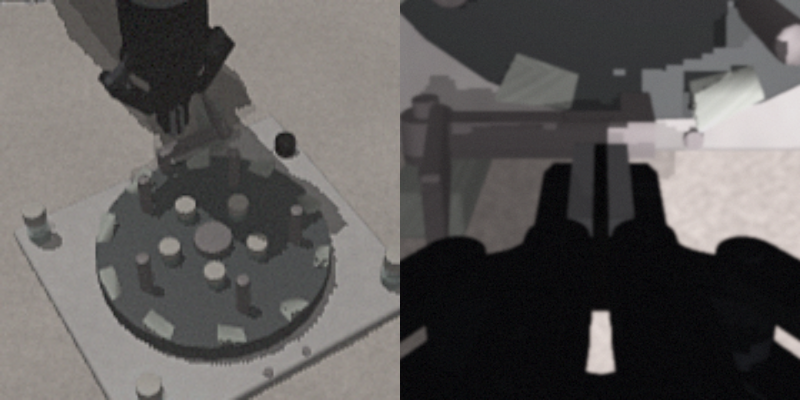

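Request:
{"fn": "carry_out", "kwargs": {"deltas": [[0,-10,0,0,0,0,0],[0,-18,0,0,0,0,0],[0,-22,0,0,0,0,0],[0,-25,0,0,0,0,0],[0,-28,0,0,0,0,0],[0,-31,0,0,0,0,0],[0,-34,0,0,0,0,0],[0,-37,0,0,0,0,0],[0,-40,0,0,0,0,0],[0,-43,0,0,0,0,0],[0,-46,0,0,0,0,0],[0,-46,0,0,0,0,0]]}}

```text
time: 5.68
eef_pos: [0.4644, 0.0081, 0.0922]
ee_rot: [1.0, -0.008, -0.0, -0.0]
force: [0.3, 0.3, 0.1]
gripper_width: -0.0
gripper_force: 0.0
```

```bash
python3 - <<'E'
from h import *
s=env.state();print(s['eef_pos'],s['ee_rot'],s['force'],s['time'])
w=shot('wrist','w3.png');P=cloud(w)
r=P[(P[...,0]>.455)&(P[...,0]<.469)&(P[...,2]>.055)&(P[...,2]<.125)]
for a in np.arange(-.08,.08,.006):
    q=r[abs(r[:,1]-a)<.003]
    if len(q):print(round(a,3),len(q),np.percentile(q[:,2],[5,50,95]).round(3))
E
```

```text
[0.46442737 0.00806987 0.0921815 ] [ 9.99969495e-01 -7.80848925e-03 -1.38375810e-04 -1.29951229e-04] [0.31399535 0.32262837 0.11584368] 5.675
-0.068 1 [0.055 0.055 0.055]
-0.056 99 [0.079 0.082 0.085]
-0.05 399 [0.077 0.086 0.094]
-0.044 726 [0.082 0.098 0.101]
-0.038 806 [0.089 0.097 0.1  ]
-0.032 747 [0.086 0.094 0.096]
-0.026 707 [0.083 0.09  0.093]
-0.02 657 [0.079 0.087 0.089]
-0.014 621 [0.076 0.083 0.086]
-0.008 531 [0.072 0.08  0.082]
-0.002 398 [0.069 0.077 0.079]
0.004 266 [0.064 0.073 0.075]
0.01 204 [0.068 0.071 0.076]
0.016 69 [0.079 0.087 0.091]
0.022 205 [0.066 0.109 0.111]
0.028 263 [0.108 0.109 0.11 ]
```

Request:
{"fn": "carry_out", "kwargs": {"deltas": [[0,0,-50,0,0,0,0],[0,0,-90,0,0,0,0],[0,0,-90,0,0,0,0]]}}

```text
time: 6.1
eef_pos: [0.4664, 0.008, 0.1851]
ee_rot: [1.0, -0.008, 0.003, -0.0]
force: [0.6, -0.1, -0.7]
gripper_width: -0.0001
gripper_force: 0.0
```

```bash
cat >> h.py <<'E'
def teeth(T,fov,c,Z,ax=(.566,-.0572),yaw=-1.0):
    P=cloud(dict(cam_to_world=T,fov_y=fov,cx=c[0],cy=c[1],range_z=Z))
    x=P[...,0]-ax[0];y=P[...,1]-ax[1];r=np.hypot(x,y);a=np.degrees(np.arctan2(y,x))-yaw
    m=(r>.097)&(r<.107)&(P[...,2]<.062)&(P[...,2]>.03)&(abs(abs(a)-180)>35)
    A=a[m]%36;z=P[...,2][m]
    return [(k,round(float(np.median(z[(A>=k)&(A<k+2)])),4)) for k in range(0,36,2)]
def pegs(P):
    m=((P[...,2]>.077)&(P[...,2]<.095)).astype(np.uint8)
    n,l,st,ce=cv2.connectedComponentsWithStats(m);o=[]
    for i in range(1,n):
        q=P[l==i][:,:2].mean(0)
        if st[i,4]>40: o.append((q.round(4).tolist(),round(float(np.hypot(*(q-[.566,-.0572]))),4),round(float(np.degrees(np.arctan2(q[1]+.0572,q[0]-.566))),1)))
    return o
E
python3 - <<'E'
from h import *
d=np.load('w1.npz');print(teeth(d['T'],float(d['fov']),d['c'],d['Z']))
print(pegs(cloud(dict(cam_to_world=d['T'],fov_y=float(d['fov']),cx=d['c'][0],cy=d['c'][1],range_z=d['Z']))))
s=env.state();print(s['eef_pos'],s['ee_rot'],s['time'])
E
```

```text
[(0, 0.0403), (2, 0.0404), (4, 0.0404), (6, 0.0405), (8, 0.0529), (10, 0.0514), (12, 0.0492), (14, 0.0473), (16, 0.0451), (18, 0.043), (20, 0.0409), (22, 0.0403), (24, 0.0403), (26, 0.0403), (28, 0.0403), (30, 0.0404), (32, 0.0403), (34, 0.0403)]
[([0.64, -0.0715], 0.0753, -11.0), ([0.6024, 0.0085], 0.0751, 61.0), ([0.5756, -0.1319], 0.0753, -82.7), ([0.5146, -0.0025], 0.0751, 133.2), ([0.4979, -0.0894], 0.0753, -154.7), ([0.473, 0.0057], 0.1123, 146.0), ([0.4125, -0.3486], 0.3294, -117.8)]
[0.4664373  0.00796444 0.185129  ] [ 9.99962698e-01 -8.13351957e-03  2.90448603e-03 -1.08613640e-04] 6.1
```

Request:
{"fn": "carry_out", "kwargs": {"deltas": [[59,14,0,0,0,0,0],[118,28,0,0,0,0,0],[177,42,0,0,0,0,0],[177,42,0,0,0,0,0],[177,42,40,0,0,0,0],[177,42,80,0,0,0,0],[177,42,105,0,0,0,0],[177,42,116,0,0,0,0],[177,42,116,0,0,0,0],[177,42,116,0,0,0,0]]}}

```text
time: 7.35
eef_pos: [0.6415, -0.0371, 0.0675]
ee_rot: [1.0, -0.008, 0.001, 0.0]
force: [0.2, -1.1, 0.2]
gripper_width: 0.0001
gripper_force: 0.0
```

Request:
{"fn": "carry_out", "kwargs": {"deltas": [[0,10,0,0,0,0,0],[0,15,0,0,0,0,0],[-1,19,0,0,0,0,0],[-2,23,0,0,0,0,0],[-3,27,0,0,0,0,0],[-5,31,0,0,0,0,0],[-7,35,0,0,0,0,0],[-9,39,0,0,0,0,0],[-11,43,0,0,0,0,0],[-13,47,0,0,0,0,0],[-15,50,0,0,0,0,0],[-15,50,0,0,0,0,0]]}}

```text
time: 8.85
eef_pos: [0.6245, -0.0875, 0.0661]
ee_rot: [1.0, -0.008, -0.0, 0.0]
force: [-0.1, 1.1, 0.2]
gripper_width: 0.0003
gripper_force: 0.4
```

```bash
python3 - <<'E'
from h import *
s=env.state();print(s['eef_pos'],s['force'],s['time'])
w=shot('wrist','w4.png');print(pegs(cloud(w)))
t=shot('top','t4.png');print(pegs(cloud(t)))
E
```

```text
[ 0.62445528 -0.08750605  0.06613161] [-0.10433964  1.06883481  0.19311561] 8.85
[([0.6329, -0.02], 0.0766, 29.1), ([0.6306, -0.0943], 0.0745, -29.9)]
[([0.8585, 0.6019], 0.7211, 66.1), ([0.8396, -0.4058], 0.4431, -51.9), ([0.6494, -0.5225], 0.4727, -79.8), ([0.6492, -0.5564], 0.5061, -80.5), ([0.6492, -0.5908], 0.5401, -81.1), ([0.649, -0.6584], 0.6069, -82.1), ([0.6492, -0.6918], 0.6401, -82.5), ([0.6194, -0.5567], 0.5023, -83.9), ([0.6188, -0.5903], 0.5357, -84.3), ([0.6194, -0.624], 0.5693, -84.6), ([0.6191, -0.692], 0.637, -85.2), ([0.5896, -0.5228], 0.4662, -87.1), ([0.5894, -0.5906], 0.5339, -87.5), ([0.5897, -0.625], 0.5683, -87.6), ([0.5893, -0.6583], 0.6016, -87.8), ([0.5466, 0.3644], 0.422, 92.6), ([0.4613, -0.0177], 0.1119, 159.3), ([0.4113, -0.3744], 0.3529, -116.0), ([0.217, 0.4398], 0.6073, 125.1)]
```

Request:
{"fn": "carry_out", "kwargs": {"deltas": [[-1,2,0,0,0,0,0],[-3,4.5,0,0,0,0,0],[-3,4.5,0,0,0,0,0],[-3,4.5,0,0,0,0,0],[-3,-4,0,0,0,0,0],[-3,-10,0,0,0,0,0],[-3,-10,-20,0,0,0,0],[-3,-10,-80,0,0,0,0],[-3,-10,-120,0,0,0,0],[-3,-10,-180,0,0,0,0],[-3,-10,-230,0,0,0,0],[-3,-10,-230,0,0,0,0]]}}

```text
time: 10.45
eef_pos: [0.6243, -0.0769, 0.3031]
ee_rot: [1.0, -0.008, 0.005, 0.001]
force: [-0.4, -0.7, -0.6]
gripper_width: -0.0003
gripper_force: 0.0
```

```bash
python3 - <<'E'
from h import *
s=env.state();print(s['eef_pos'],s['ee_rot'],s['force'],s['time'])
w=shot('wrist','w5.png');P=cloud(w);print(pegs(P))
print(teeth(w['cam_to_world'],w['fov_y'],(w['cx'],w['cy']),w['range_z']))
r=P[(P[...,0]>.457)&(P[...,0]<.467)&(P[...,2]>.055)&(P[...,2]<.125)]
for a in np.arange(-.08,.04,.01):
    q=r[abs(r[:,1]-a)<.003]
    if len(q):print(round(a,3),len(q),np.percentile(q[:,2],[5,50,95]).round(3))
E
```

```text
[ 0.62429039 -0.07688879  0.30307555] [ 9.99954114e-01 -8.12449004e-03  5.04948922e-03  5.14140347e-04] [-0.43997689 -0.65311745 -0.61068621] 10.45
[([0.6342, -0.0244], 0.0757, 25.7), ([0.6191, -0.1115], 0.0759, -45.6), ([0.5557, 0.0168], 0.0747, 97.9), ([0.5315, -0.1242], 0.0754, -117.2), ([0.4696, 0.0156], 0.1208, 142.9), ([0.4641, -0.014], 0.1107, 157.0), ([0.4098, -0.3651], 0.3453, -116.9)]
[(0, 0.0404), (2, 0.0404), (4, 0.0404), (6, 0.0406), (8, 0.0488), (10, 0.0526), (12, 0.0505), (14, 0.0484), (16, 0.0463), (18, 0.0443), (20, 0.0419), (22, 0.0405), (24, 0.0404), (26, 0.0403), (28, 0.0405), (30, 0.0404), (32, 0.0405), (34, 0.0404)]
-0.02 47 [0.086 0.087 0.089]
-0.01 50 [0.081 0.082 0.084]
-0.0 48 [0.074 0.076 0.078]
0.01 67 [0.07  0.072 0.078]
```

Request:
{"fn": "carry_out", "kwargs": {"deltas": [[-55,-10,0,0,0,0,0],[-110,-21,20,0,0,0,0],[-163,-31,60,0,0,0,0],[-163,-31,110,0,0,0,0],[-163,-31,150,0,0,0,0],[-163,-31,170,0,0,0,0],[-163,-31,170,0,0,0,0],[-163,-31,170,0,0,0,0]]}}

```text
time: 11.5
eef_pos: [0.46, -0.0433, 0.1269]
ee_rot: [1.0, -0.008, 0.0, 0.0]
force: [0.2, -0.4, -0.2]
gripper_width: 0.0004
gripper_force: 0.0
```

Request:
{"fn": "carry_out", "kwargs": {"deltas": [[0,0,12,0,0,0,0],[0,0,20,0,0,0,0],[0,0,24,0,0,0,0],[0,0,28,0,0,0,0],[0,0,32,0,0,0,0],[0,0,36,0,0,0,0],[0,0,40,0,0,0,0],[0,0,44,0,0,0,0],[0,0,48,0,0,0,0],[0,0,52,0,0,0,0],[0,0,55,0,0,0,0],[0,0,55,0,0,0,0]]}}

```text
time: 13.0
eef_pos: [0.4595, -0.0432, 0.071]
ee_rot: [1.0, -0.008, -0.0, -0.0]
force: [-0.5, -0.4, 0.1]
gripper_width: -0.0
gripper_force: 0.0
```

Request:
{"fn": "carry_out", "kwargs": {"deltas": [[0,0,2,0,0,0,0],[0,0,4,0,0,0,0],[0,0,5,0,0,0,0],[0,0,5,0,0,0,0]]}}

```text
time: 13.5
eef_pos: [0.4598, -0.0434, 0.0664]
ee_rot: [1.0, -0.008, 0.0, 0.0]
force: [-0.2, -0.2, 3.2]
gripper_width: 0.0002
gripper_force: 1.4
```

Contact; press slightly more until the force rises clearly.

Request:
{"fn": "carry_out", "kwargs": {"deltas": [[0,0,1,0,0,0,0],[0,0,1.5,0,0,0,0],[0,0,1.5,0,0,0,0]]}}

```text
time: 13.88
eef_pos: [0.46, -0.0434, 0.0657]
ee_rot: [1.0, -0.008, 0.0, 0.0]
force: [-2.8, -0.5, 14.5]
gripper_width: -0.0
gripper_force: 7.4
```

Hard stop reached (14.5 N at z=66). Retreat and verify.

Request:
{"fn": "carry_out", "kwargs": {"deltas": [[0,0,-5,0,0,0,0],[0,0,-50,0,0,0,0],[0,0,-110,0,0,0,0],[60,0,-170,0,0,0,0],[110,0,-235,0,0,0,0],[110,0,-235,0,0,0,0],[110,0,-235,0,0,0,0],[110,0,-235,0,0,0,0]]}}

```text
time: 14.88
eef_pos: [0.5688, -0.045, 0.2986]
ee_rot: [1.0, -0.008, -0.001, -0.0]
force: [0.4, 0.8, -0.2]
gripper_width: 0.0001
gripper_force: 0.0
```

```bash
python3 - <<'E'
from h import *
s=env.state();print(s['eef_pos'],s['force'],s['time'])
w=shot('wrist','w6.png');P=cloud(w);print(pegs(P)[:6])
print(teeth(w['cam_to_world'],w['fov_y'],(w['cx'],w['cy']),w['range_z']))
r=P[(P[...,0]>.457)&(P[...,0]<.467)&(P[...,2]>.055)&(P[...,2]<.125)]
for a in np.arange(-.08,.04,.01):
    q=r[abs(r[:,1]-a)<.003]
    if len(q):print(round(a,3),len(q),np.percentile(q[:,2],[5,50,95]).round(3))
E
```

```text
[ 0.56878218 -0.04499584  0.29864432] [ 0.39307029  0.81102183 -0.15789587] 14.875
[([0.6337, -0.024], 0.0754, 26.1), ([0.6186, -0.111], 0.0752, -45.7), ([0.5555, 0.0171], 0.0751, 98.1), ([0.5312, -0.1236], 0.075, -117.7), ([0.492, -0.0446], 0.0751, 170.3), ([0.4701, 0.0063], 0.115, 146.5)]
[(0, 0.0403), (2, 0.0403), (4, 0.0404), (6, 0.0404), (8, 0.048), (10, 0.0524), (12, 0.0504), (14, 0.0484), (16, 0.0463), (18, 0.0442), (20, 0.0419), (22, 0.0405), (24, 0.0404), (26, 0.0402), (28, 0.0404), (30, 0.0403), (32, 0.0404), (34, 0.0404)]
-0.07 1 [0.055 0.055 0.055]
-0.05 19 [0.06  0.067 0.068]
-0.04 20 [0.058 0.067 0.068]
-0.03 15 [0.065 0.067 0.068]
-0.02 56 [0.066 0.067 0.068]
-0.01 60 [0.066 0.067 0.068]
-0.0 117 [0.066 0.069 0.11 ]
0.01 31 [0.07  0.071 0.088]
0.02 40 [0.065 0.069 0.07 ]
```

View pics/w6.png

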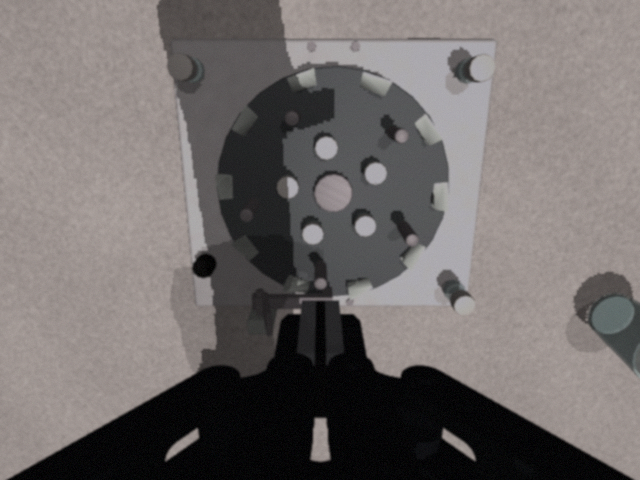

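The picture shows the pawl level at about (285,298). The pegs have turned about 35° clockwise, for example to (401,135) and (412,240), and the vials and stopper are where they were. The wheel reads about -0.48 rad and the bar is flat at 67 mm.

```bash
python3 -c "
from plant import env
print(env.job_done())"
```

```text
the job is handed in; nothing more can be done
None
```

The job is handed in: by my final measurements the wheel is one notch back (about -0.48 rad), the pawl is fully down in that notch, and the loose things look undisturbed; the judge's verdict was not shown.

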